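# Tip one grinding ball out of a divided case

### The job

Pick up the green divided case by its black centre post and tip it toward the corner that holds the amber ball, so that only this ball rolls out into the big white dish while the white ball stays in the case. Then set the case down upright on the bench and let go; do not touch the balls with the fingers, and leave the dish where it stands.

Things in the scene. Friction and masses are not known exactly. Their poses are not given: they have to be found in the camera images.
- case: Loose green case, 120 mm square, 0.35 kg, any yaw. Origin: centre of underside, x, y along its sides, z up. Walls and cross divider 4 mm thick, 36 mm high: four open compartments (+-x,+-y). Black centre post, 24 mm square, top at 90 mm, is turned 45 degrees: its flat faces look at the corners; grip it above the walls along a diagonal. Each corner is a pouring lip, 18 mm up, 85 mm from axis.
- amber_center (a point): Centre of the amber ball, 20 mm across, 14 g: the one to tip out. It starts in one compartment beside the post, 22 mm from the case's axis. Floors rise 10 degrees from the post (5 mm up) to each lip, where the high walls are missing for 26 mm on both sides. Tilt the case 30 to 40 degrees straight toward its corner: it rolls out over the lip; walls hold balls in the other compartments.
- white_center (a point): Centre of the white porcelain ball, 20 mm across, 16 g, lying likewise in a compartment next to the amber ball's. It must stay in the case. The other two compartments are empty.
- dish: Large white porcelain bowl, round, 150 mm across the rim, 55 mm high, wall 5 mm, 0.5 kg, standing loose on the bench. Origin at the centre of its underside, z up.

How it is judged:
On the way, in this order (a step that is already met when the one before it is completed fails the run):
1. the case is lifted clear of the bench with both balls still in it (height (world z) of case above 0.025 m and distance between each of amber_center, white_center and case below 0.085 m), for 0.1 s.
2. the amber ball is in the dish while the case is still held off the bench with the white ball in it (horizontal distance between amber_center and dish below 0.06 m and height (world z) of amber_center below 0.05 m and height (world z) of case above 0.025 m and distance between white_center and case below 0.085 m), for 0.1 s.
At the end, for the whole second after the job is handed in: Amber ball resting in the dish (centre within 60 mm of its axis, below 50 mm, under 0.1 m/s); white ball within 75 mm of the case's origin; case at rest upright on the bench (within 8 mm, tilt under 0.1 rad); dish within 25 mm of its start (horizontal distance between amber_center and dish below 0.06 m and height (world z) of amber_center below 0.05 m and linear speed of amber below 0.1 m/s and distance between white_center and case below 0.075 m and height (world z) of case below 0.008 m and angle between case's own z axis and vertical below 0.1 rad and linear speed of case below 0.03 m/s and distance of dish from where it was at the start of the episode below 0.025 m); the robot touches nothing.
It fails at once if the white ball leaves the case (distance between white_center and case above 0.1 m).
It fails at once if the fingers touch a ball (contact force between the fingers and amber above 0.3 N or contact force between the fingers and white above 0.3 N).
It fails at once if the dish is shoved more than 25 mm (distance of dish from where it was at the start of the episode above 0.025 m).
It also fails if it takes over 58 s, if anything falls off the work surface, if the arm or the gripper's body presses on something with over 40 N, if the wrist force passes 120 N, or if a joint passes its speed limit or range.

### The arm

A 6-joint arm with a two-finger parallel gripper is mounted at the origin on the work surface. World frame = base frame: x ahead of the robot, y to its left, z up, the work surface at z = 0. Lengths are in m, angles in rad, forces in N, time in s.
With the tool pointing down it reaches from about 0.325 to 0.85 m from the base axis. Payload 15.5 kg.
Tool frame: the origin (TCP) lies at the very end of the fingers, on their centre line; the grasp point (between the pads) lies 19 mm behind it (robot.pinch_z is the distance from the TCP to the grasp point, in m); x points along the fingers, y is the direction in which the jaws open and shut, and the axes are right-handed (so a half turn about x gives the same grasp; the last joint's range is limited). The gripper opens to 91 mm and grips with 3 to 60 N. Pads are 32 mm wide; open, the fingers measure 118 mm over their backs; the gripper's body (76 mm by 178 mm) begins 60 mm behind the grasp point.
Start: joints at [-1.226, 0.494, 1.345, -0, 1.302, -0.096], TCP at [0.266, -0.566, 0.214] pointing down, gripper open.
Joint ranges: [-2.91, 2.91], [-0.82, 2.16], [0.22, 2.67], [-1.22, 4.37], [0.12, 2.79], [-3.08, 3.08]. Speed limits (rad/s): [1.89, 1.89, 2.57, 3.01, 3.01, 3.01].

### API

Orientations are given as a rotation vector (axis times angle).
In Python, from station import sensors, optics, workorder, robot gives the robot as it stands.
- The arm moves only by the shell command python3 -m inch 'ROWS' [OPENING] [FORCE]. ROWS is JSON, one flat list of numbers, 4 for each row, row after row: the shift along the world's x, y, z in m, then the turn about the world's z in rad. A call has 1 to 8 rows; each row is the pose to reach, as a shift and turn from the pose commanded when the call began; what a row does not reach only later rows make up. A row lasts 1/8 s, in which the tool goes at most 62.5 mm and 10.7 degrees, less where a joint would pass 70% of its speed; a pose out of reach is approached as far as the arm can. A call with a gripper value outside its range is refused whole. OPENING is the closure, from -1 (fully open) to 1 (shut), so that 0 is half open, set as the call begins (- or left out, the last holds). The fingers move at their own pace and stop on an object; FORCE is the grip in N (left out, the last holds). Time passes only in rows, so rows that repeat a pose let the fingers close. It gives the time, the measured TCP pose, the force and the opening at its end, in the units of the state.
- sensors.get_obs(): the state, without advancing time (a new reading comes with each control period).
- optics.capture(name): name is "side" or "top"; returns the picture (420x560x3 uint8, blue, green, red); there is no depth.
- optics.calibration(name): a dict with "fx", "fy", "cx", "cy" (pixels), "extrinsics" (4x4, takes a point from world to camera coordinates). Camera axes: x right, y up, looking along -z (the intrinsics and any distortion apply to the point x, -y, -z); pixel columns grow to the right and rows downward; lengths in m; the calibration is good to about 2 mm. A picture is of the moment at which its call begins. calibration takes no time and is no camera call.
- workorder.hand_in(): hands the job in, once; it reports no verdict.
Trained networks look in the newest picture that a camera, given by its name, has taken for a name from the list of things; names that differ only in an ending like _2 or _b are one class to them, and where a whole thing is asked for, a point or a joint stands for the part that bears it (a point fixed in the world has none). Each returns a list of dicts, best first, with "p" (0 to 1); they miss things now and then, are a little off and sometimes report something else, mostly with a low value. They report only what shows in the picture. A call takes as long as a camera call.
- optics.find_in(camera, name): "bbox" ([left, top, right, bottom] in pixels, round what is visible of it).
- optics.outline_of(camera, name): "pixels" (420x560 bool, what is visible of it) and "bbox" ([left, top, right, bottom] in pixels, round what is visible of it).
- optics.pinpoint(camera, name): "point" ([row, column] in pixels: a listed point, or the origin of a listed thing).
The state is a dict: "time_s": time; "qpos": joint angles; "joint_vel": joint speeds; "effort": joint torques, N m; "tool_pos": TCP position; "tcp_rot": TCP orientation; "wrist_force": force on the tool from outside, world axes, zero at the start; "torque": the same for the moment, N m; "finger_gap": finger opening in m.
Only numpy, scipy, OpenCV 4.12 (cv2) and the standard library are available. Lean on these libraries where they do the work, as an engineer would, in place of code of your own. Each camera call takes 0.05 s, during which the arm holds its last target.

## Working session

There is one attempt and no reset: what is moved stays moved. The work goes in short steps, Python scripts to look and compute and a shell command to move; the robot and the scene stay as the last step left them, time stands still between calls to the robot, and variables do not carry over. Pictures are saved under pics/ and viewed, and the job is handed in when it is done.

View pics/top0.png

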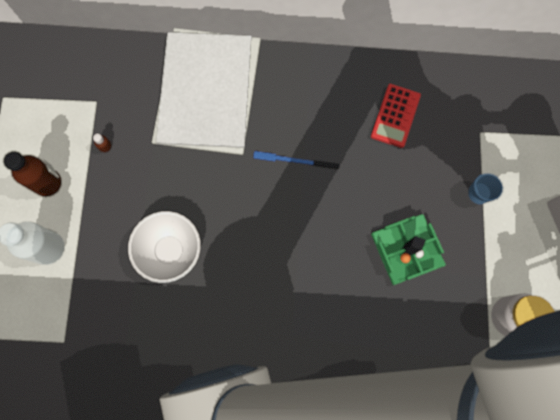

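View pics/side0.png

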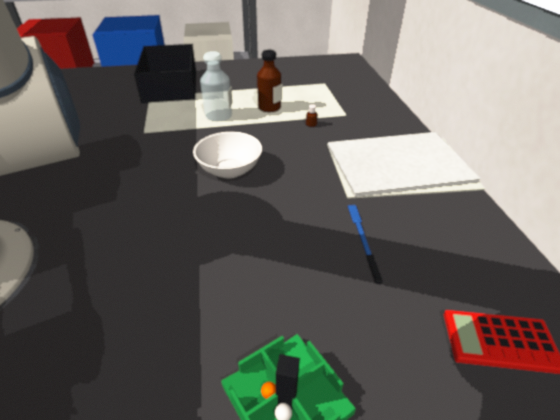

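```bash
cat > h.py <<'E'
import numpy as np
from station import sensors, optics
def ray(c,px):
    k=optics.calibration(c);T=k['extrinsics'];R=T[:3,:3];t=T[:3,3]
    r,cc=px
    d=np.array([(cc-k['cx'])/k['fx'],-(r-k['cy'])/k['fy'],-1.0])
    return -R.T@t, R.T@d
def atz(c,px,z):
    o,d=ray(c,px);return o+d*(z-o[2])/d[2]
def proj(c,p):
    k=optics.calibration(c);T=k['extrinsics'];q=T[:3,:3]@np.asarray(p)+T[:3,3]
    return np.array([k['cy']-k['fy']*q[1]/-q[2],k['cx']+k['fx']*q[0]/-q[2]])
E
python3 - <<'E'
from h import *
import cv2
np.set_printoptions(precision=4,suppress=True)
im={c:cv2.imread(f'pics/{c}0.png') for c in('top','side')}
for c in('top','side'):
    a=cv2.cvtColor(im[c],cv2.COLOR_BGR2HSV)
    print(c)
    g=cv2.inRange(a,(45,80,30),(85,255,255));n,l,s,ce=cv2.connectedComponentsWithStats(g);i=1+np.argmax(s[1:,4]);print('green',s[i],ce[i])
    b=g[:]; 
    m=(l==i).astype(np.uint8);cnt=max(cv2.findContours(m,0,1)[0],key=cv2.contourArea);bx=cv2.boxPoints(cv2.minAreaRect(cnt));print(bx)
    if c=='top':print('corners z .036',[atz(c,(y,x),.03) for x,y in bx], atz(c,bx.mean(0)[::-1],.025))
    o=cv2.inRange(a,(3,150,120),(20,255,255));n,l,s,ce=cv2.connectedComponentsWithStats(o)
    for i in range(1,n):
        if 20<s[i,4]<400: print('amber',s[i],ce[i],atz(c,ce[i][::-1],.015))
for c,px in(('top',(252.6,417)),('side',(409.3,282.2))):print('white',atz(c,px,.015))
for c,px in(('top',(254.3,408.2)),('side',(391,269))):print('amber',atz(c,px,.015))
for c,px in(('top',(249.8,168.3)),('side',(167.6,232.3))):print('dish',atz(c,px,.0))
for c,px in(('top',(248,403.7)),('side',(401.7,287.2))):print('case',atz(c,px,.0))
r=im['top'];cv2.imwrite('pics/tz.png',cv2.resize(r[195:305,350:475],None,fx=6,fy=5.4,interpolation=3))
E
```

```text
top
green [ 371  214   75   71 2968] [408.0118 248.1243]
[[370.1035 231.7586]
 [426.3104 209.2758]
 [448.1724 263.931 ]
 [391.9655 286.4138]]
corners z .036 [array([ 0.5585, -0.1915,  0.03  ]), array([ 0.6181, -0.3115,  0.03  ]), array([ 0.5019, -0.3592,  0.03  ]), array([ 0.4449, -0.2416,  0.03  ])] [ 0.531  -0.2773  0.025 ]
amber [401 254  10   9  66] [405.1818 257.7121] [ 0.5106 -0.2719  0.015 ]
side
green [ 221  334  135   86 6706] [287.9083 383.6354]
[[221. 334.]
 [355. 334.]
 [355. 419.]
 [221. 419.]]
amber [452 313   6  21  26] [454.6538 321.1154] [ 0.7935 -0.211   0.015 ]
amber [261 382  15  16 178] [267.5618 389.2528] [ 0.5115 -0.2684  0.015 ]
white [ 0.5238 -0.2972  0.015 ]
white [ 0.5259 -0.2948  0.015 ]
amber [ 0.5186 -0.2783  0.015 ]
amber [ 0.513  -0.2708  0.015 ]
dish [0.4895 0.2437 0.    ]
dish [0.4985 0.248  0.    ]
case [ 0.5345 -0.2721  0.    ]
case [ 0.5348 -0.2809  0.    ]
```

View pics/tz.png

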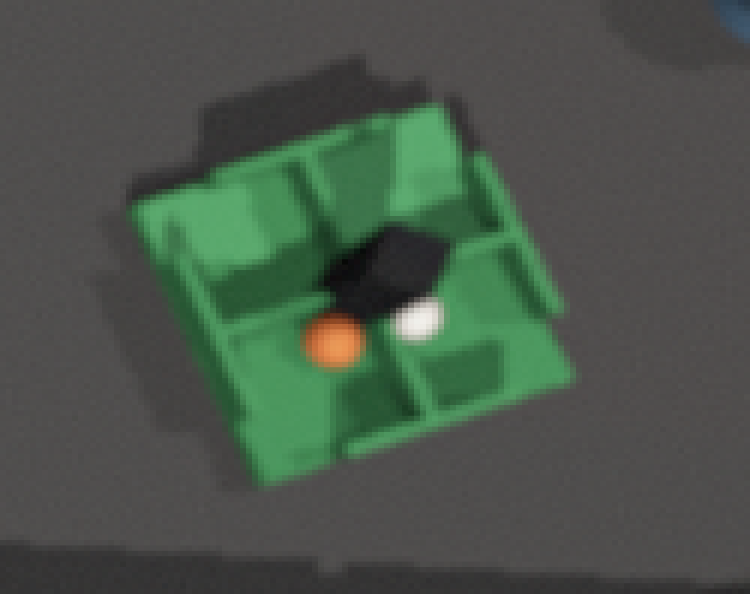

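Run:
```python
from h import *
import cv2
from scipy.spatial.transform import Rotation as R
from scipy.optimize import least_squares
np.set_printoptions(precision=4,suppress=True)
o=sensors.get_obs();M=R.from_rotvec(o['tcp_rot']).as_matrix();print(M, np.degrees(np.arctan2(M[1,1],M[0,1])),np.degrees(o['qpos'][[0,5]]))
# lip corners: image corners in zoom (x/6+350, y/5.4+195)
z=[(262,485),(573,378),(440,105),(135,205)]
px=[(y/5.4+195,x/6+350) for x,y in z]
pts=np.array([atz('top',p,.018) for p in px]);print(pts)
c=pts.mean(0);print('centre',c,'r',np.linalg.norm((pts-c)[:,:2],axis=1),'ang',np.degrees(np.arctan2(*(pts-c)[:,1::-1].T)))
# post top centre in top image
pt=(262/5.4+195-8/5.4, 413/6+350)
print('post', atz('top',((255)/5.4+195,413/6+350),.09))
# side: post top
im=cv2.imread('pics/side0.png');cv2.imwrite('pics/sz.png',cv2.resize(im[320:420,210:365],None,fx=5,fy=5,interpolation=3))
# dish rim fit top & side
for cc in('top','side'):
    d=optics.outline_of(cc,'dish')[0];print(cc,d['p'],d['bbox'])
    cnt=max(cv2.findContours(d['pixels'].astype(np.uint8),0,1)[0],key=cv2.contourArea)
    if cc=='top':
        rim=np.array([atz('top',(y,x),.055)[:2] for x,y in cnt[:,0]])
        f=least_squares(lambda p:np.linalg.norm(rim-p[:2],axis=1)-.075,[.49,.245],loss='soft_l1',f_scale=.002);print('dish',f.x,np.abs(f.fun).mean())
    else:
        l,t,r,b=d['bbox'];print(proj('side',[*f.x,.055]),proj('side',[*f.x,0]), [proj('side',[f.x[0]+.075*s,f.x[1],.055]) for s in(-1,1)])
```

```text
[[-0.      0.4257 -0.9048]
 [ 0.0001 -0.9048 -0.4257]
 [-1.     -0.0001 -0.    ]] -64.80236807716021 [-70.2747  -5.4725]
[[ 0.4499 -0.2479  0.018 ]
 [ 0.5011 -0.3577  0.018 ]
 [ 0.6092 -0.3088  0.018 ]
 [ 0.5589 -0.199   0.018 ]]
centre [ 0.5298 -0.2784  0.018 ] r [0.0855 0.0844 0.085  0.0845] ang [ 159.1424 -109.8498  -20.9622   69.8363]
post [ 0.5316 -0.2791  0.09  ]
top 0.66 [128.0, 212.4, 200.8, 285.9]
dish [0.4887 0.2421] 0.0022963903153467484
side 0.58 [196.8, 131.5, 261.7, 179.2]
[148.7604 226.1877] [169.421  228.1682] [array([151.4748, 191.4855]), array([146.0985, 260.2174])]
```

View pics/sz.png

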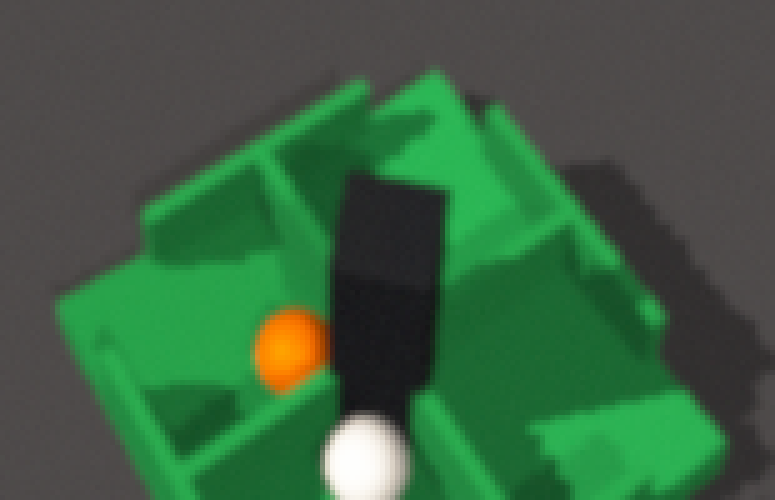

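```bash
python3 -m inch '[0.03,0.035,0,0.09, 0.065,0.072,0,0.19, 0.1,0.108,0,0.29, 0.135,0.145,0,0.39, 0.17,0.182,0,0.49, 0.2,0.218,0,0.59, 0.235,0.255,0,0.69, 0.264,0.2865,0,0.773]' -1 40; python3 -m inch '[0,0,0,0]'
```

```text
time_s: 1.6
tool_pos: [0.5313, -0.2776, 0.214]
tcp_rot: [1.465, 1.02, -1.465]
wrist_force: [0.7, -0.8, -0.1]
finger_gap: 0.0913
time_s: 1.72
tool_pos: [0.5318, -0.2768, 0.2139]
tcp_rot: [1.465, 1.021, -1.464]
wrist_force: [0.1, -0.3, 0.0]
finger_gap: 0.0912
```

```bash
python3 -m inch '[0.01,0.018,0,0, 0.028,0.053,0,0, 0.051,0.097,0,0]'; python3 -c "
from station import sensors as s;o=s.get_obs();print(o['joint_vel'],o['tool_pos'],o['wrist_force'],o['time_s'])"
python3 -m inch '[-0.023,-0.044,0,0]'; python3 -c "
from station import sensors as s;o=s.get_obs();print(o['joint_vel'],o['tool_pos'],o['wrist_force'],o['time_s'])"
python3 -m inch '[-0.023,-0.044,0,0]';  python3 -c "
from station import sensors as s;o=s.get_obs();print(o['joint_vel'],o['tool_pos'],o['wrist_force'],o['time_s'])"
python3 -m inch '[-0.005,-0.009,0,0,-0.005,-0.009,0,0]';  python3 -c "
from station import sensors as s;o=s.get_obs();print(o['joint_vel'],o['tool_pos'],o['wrist_force'],o['time_s'])"
```

```text
time_s: 2.1
tool_pos: [0.5813, -0.1816, 0.214]
tcp_rot: [1.47, 1.016, -1.47]
wrist_force: [0.8, -0.3, 0.3]
finger_gap: 0.0913
[ 0.67372123  0.07957487 -0.14566185  0.00363016  0.06160782  0.66192029] [ 0.58125598 -0.1816013   0.21400645] [ 0.84119353 -0.26881697  0.3161317 ] 2.1
time_s: 2.22
tool_pos: [0.561, -0.2199, 0.2139]
tcp_rot: [1.463, 1.023, -1.46]
wrist_force: [-0.8, -2.2, -0.3]
finger_gap: 0.091
[-0.79531062 -0.08274873  0.15272106 -0.04030298 -0.06702529 -0.72831218] [ 0.56100551 -0.21985657  0.21392983] [-0.81714647 -2.24440828 -0.25932412] 2.225
time_s: 2.35
tool_pos: [0.5352, -0.2696, 0.214]
tcp_rot: [1.466, 1.019, -1.466]
wrist_force: [-0.5, -0.8, 0.6]
finger_gap: 0.091
[-0.70254806 -0.02975978  0.05179278 -0.0017406  -0.02456624 -0.66140126] [ 0.53520484 -0.26956639  0.21395754] [-0.54544864 -0.76619245  0.5921837 ] 2.35
time_s: 2.6
tool_pos: [0.5298, -0.2794, 0.214]
tcp_rot: [1.47, 1.017, -1.469]
wrist_force: [-0.1, 0.5, -1.5]
finger_gap: 0.0912
[ 0.02863513 -0.00025066 -0.00081651  0.00462618  0.00203055  0.00674773] [ 0.52976378 -0.27936571  0.21395378] [-0.06676173  0.47957514 -1.47279264] 2.6
```

```bash
python3 -m inch '[0,0,-0.03,0, 0,0,-0.06,0, 0,0,-0.09,0, 0,0,-0.11,0, 0,0,-0.125,0, 0,0,-0.14,0, 0,0,-0.155,0, 0,0,-0.166,0]'
python3 - <<'E'
from station import optics
import cv2
t=optics.capture('side');cv2.imwrite('pics/s1.png',cv2.resize(t[270:420,180:400],None,fx=3,fy=3,interpolation=3))
E
```

```text
time_s: 3.6
tool_pos: [0.5301, -0.2789, 0.0471]
tcp_rot: [1.468, 1.018, -1.468]
wrist_force: [0.3, -0.2, -0.4]
finger_gap: 0.0913
```

View pics/s1.png

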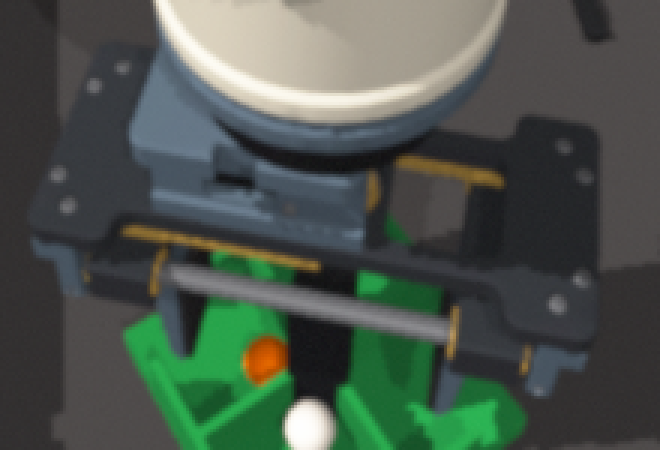

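```bash
python3 -m inch '[0,0,0,0,0,0,0,0,0,0,0,0,0,0,0,0,0,0,0,0,0,0,0,0]' 1 50; python3 -m inch '[0,0,0.004,0, 0,0,0.012,0, 0,0,0.022,0, 0,0,0.035,0, 0,0,0.05,0, 0,0,0.065,0,0,0,0.075,0,0,0,0.08,0]';python3 - <<'E'
from station import optics
import cv2
t=optics.capture('side');cv2.imwrite('pics/s2.png',cv2.resize(t[230:420,180:420],None,fx=3,fy=3,interpolation=3))
t=optics.capture('top');cv2.imwrite('pics/t2.png',t)
E
```

```text
time_s: 4.4
tool_pos: [0.5301, -0.279, 0.0479]
tcp_rot: [1.468, 1.018, -1.468]
wrist_force: [0.4, -0.3, -0.0]
finger_gap: 0.034
time_s: 5.4
tool_pos: [0.5303, -0.2791, 0.1287]
tcp_rot: [1.468, 1.017, -1.467]
wrist_force: [0.2, -0.2, -3.2]
finger_gap: 0.0234
```

View pics/s2.png

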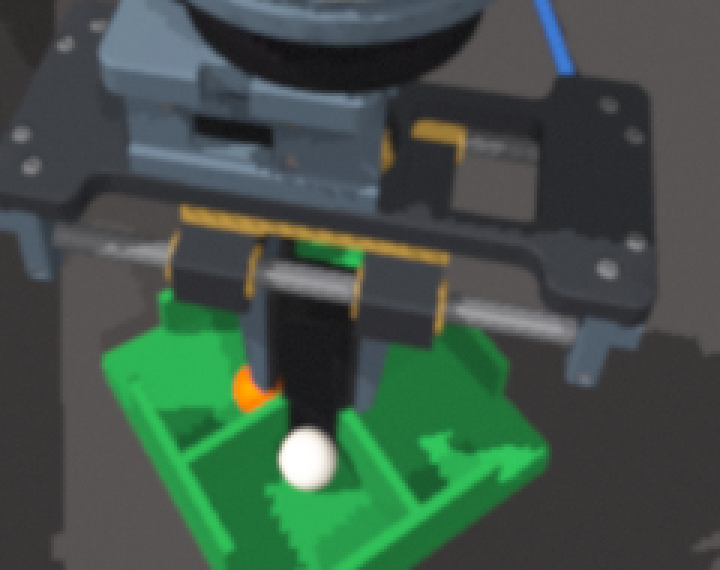

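Run:
```python
from h import *
for z in (.07,.08,.09,.1,.11):print(z,proj('side',[.61,-.309,z]),proj('side',[.5303-.0796,-.2791+.0298,z]))
print('obs corners (379,362) and (350.5,214.5)')
```

```text
0.07 [390.56951719 359.28484726] [359.81439605 214.0850888 ]
0.08 [386.49852663 360.59265836] [355.54736369 213.20722867]
0.09 [382.299783   361.94151031] [351.15476718 212.30353612]
0.1 [377.96717684 363.33336577] [346.63098137 211.37285388]
0.11 [373.49420283 364.77031458] [341.97004002 210.41395452]
obs corners (379,362) and (350.5,214.5)
```

View pics/t2.png

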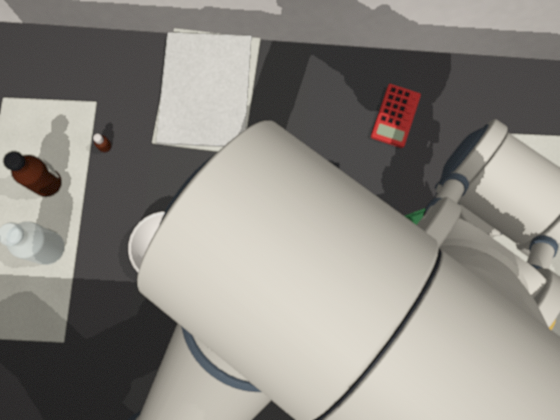

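```bash
python3 -m inch '[0.0005,0.008,0,-0.02, 0.0015,0.024,0,-0.06, 0.003,0.048,0,-0.11, 0.005,0.08,0,-0.16, 0.007,0.116,0,-0.22, 0.009,0.152,0,-0.28, 0.011,0.188,0,-0.34, 0.0134,0.224,0,-0.4]'; python3 -m inch '[0.002,0.036,0,-0.06, 0.004,0.072,0,-0.12, 0.006,0.104,0,-0.18, 0.0075,0.13,-0.001,-0.23, 0.009,0.15,-0.002,-0.28, 0.01,0.164,-0.003,-0.32, 0.0105,0.172,-0.004,-0.34, 0.0105,0.174,-0.005,-0.35]';python3 -m inch '[0,0,0,0,0,0,0,0]'
python3 - <<'E'
from station import optics
import cv2
cv2.imwrite('pics/s3.png',optics.capture('side'))
cv2.imwrite('pics/t3.png',optics.capture('top'))
E
```

```text
time_s: 6.5
tool_pos: [0.543, -0.0533, 0.1275]
tcp_rot: [1.743, 0.748, -1.745]
wrist_force: [0.6, 0.2, -2.4]
finger_gap: 0.0234
time_s: 7.5
tool_pos: [0.5537, 0.1193, 0.1226]
tcp_rot: [1.963, 0.463, -1.964]
wrist_force: [-0.0, -1.2, -4.3]
finger_gap: 0.0237
time_s: 7.75
tool_pos: [0.554, 0.1185, 0.1229]
tcp_rot: [1.964, 0.463, -1.964]
wrist_force: [0.1, 0.5, -3.6]
finger_gap: 0.0241
```

View pics/s3.png

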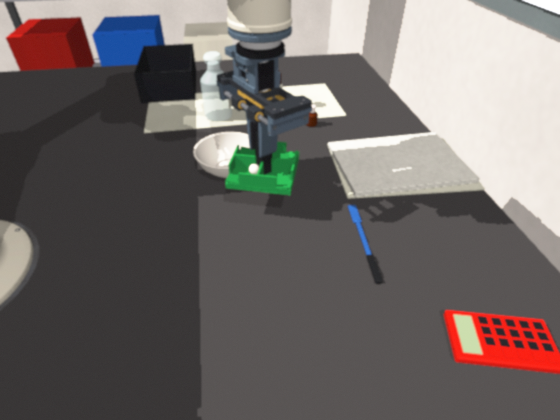

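View pics/t3.png

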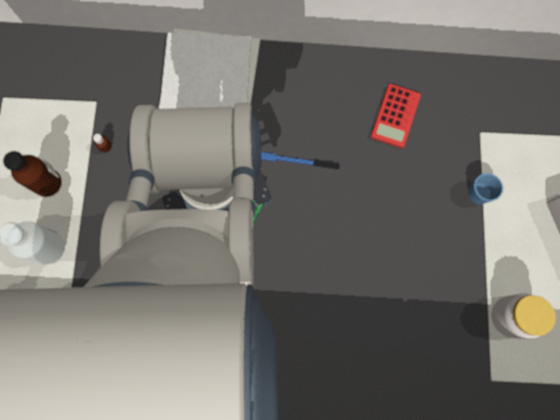

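```bash
python3 -m inch '[-0.009,0.018,0,0, -0.027,0.054,0,0, -0.049,0.098,0,0, -0.022,0.045,0,0, 0.0045,-0.009,0,0, 0.022,-0.045,0,0, 0.033,-0.067,0,0, 0.038,-0.076,0,0]'
python3 - <<'E'
from station import optics
import cv2
t=optics.capture('side');cv2.imwrite('pics/s4.png',cv2.resize(t[60:260,150:400],None,fx=3,fy=3,interpolation=3))
cv2.imwrite('pics/t4.png',optics.capture('top'))
E
```

```text
time_s: 8.85
tool_pos: [0.5922, 0.0425, 0.1229]
tcp_rot: [1.965, 0.462, -1.965]
wrist_force: [-0.0, 0.7, -2.9]
finger_gap: 0.024
```

View pics/s4.png

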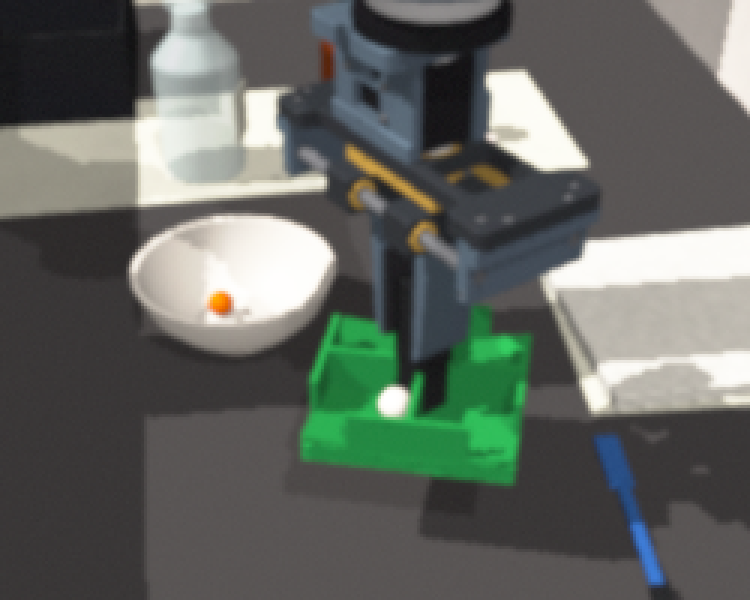

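View pics/t4.png

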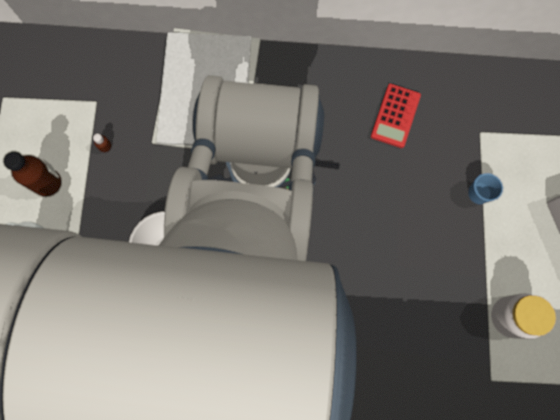

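```bash
python3 -m inch '[-0.003,-0.008,0,0, -0.008,-0.024,0,0, -0.015,-0.046,0,0, -0.023,-0.07,0,0, -0.031,-0.092,0,0, -0.036,-0.108,0,0, -0.039,-0.117,0,0, -0.04,-0.12,0,0]'; python3 -m inch '[0,0,-0.004,0, 0,0,-0.012,0, 0,0,-0.024,0, 0,0,-0.036,0, 0,0,-0.047,0, 0,0,-0.055,0, 0,0,-0.061,0, 0,0,-0.064,0]'; python3 -m inch '[0,0,-0.002,0,0,0,-0.004,0]'
python3 - <<'E'
from station import optics
import cv2
t=optics.capture('side');cv2.imwrite('pics/s5.png',cv2.resize(t[150:350,180:430],None,fx=3,fy=3,interpolation=3))
E
```

```text
time_s: 9.95
tool_pos: [0.5519, -0.0773, 0.1229]
tcp_rot: [1.964, 0.463, -1.964]
wrist_force: [0.1, 0.4, -2.8]
finger_gap: 0.024
time_s: 10.95
tool_pos: [0.552, -0.077, 0.0586]
tcp_rot: [1.964, 0.463, -1.964]
wrist_force: [0.3, 0.6, -2.6]
finger_gap: 0.0233
time_s: 11.2
tool_pos: [0.5522, -0.0771, 0.055]
tcp_rot: [1.964, 0.463, -1.964]
wrist_force: [1.1, 0.3, -3.8]
finger_gap: 0.024
```

View pics/s5.png

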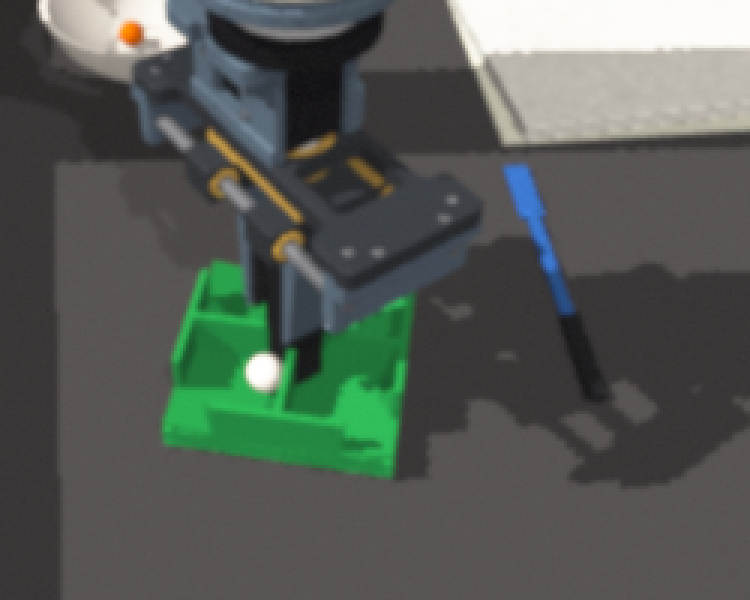

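Still carrying the full weight; lower in 1 mm steps until the bench takes it.

```bash
python3 -m inch '[0,0,-0.001,0,0,0,-0.002,0,0,0,-0.002,0]'; python3 -m inch '[0,0,-0.001,0,0,0,-0.001,0]'; python3 -m inch '[0,0,-0.001,0,0,0,-0.001,0]'
```

```text
time_s: 11.62
tool_pos: [0.552, -0.077, 0.0529]
tcp_rot: [1.964, 0.463, -1.964]
wrist_force: [0.5, -0.4, -3.0]
finger_gap: 0.0237
time_s: 11.88
tool_pos: [0.552, -0.077, 0.0519]
tcp_rot: [1.964, 0.463, -1.964]
wrist_force: [0.9, 0.1, -2.7]
finger_gap: 0.0237
time_s: 12.12
tool_pos: [0.552, -0.077, 0.0519]
tcp_rot: [1.964, 0.463, -1.963]
wrist_force: [-5.8, 1.5, 18.5]
finger_gap: 0.0237
```

```bash
python3 -m inch '[0,0,0,0,0,0,0.0005,0]'; python3 -m inch '[0,0,0,0,0,0,0,0,0,0,0,0,0,0,0,0,0,0,0,0]' 0; python3 -m inch '[0,0,0.01,0, 0,0,0.025,0, 0,0,0.045,0, 0,0,0.07,0, 0,0,0.1,0, 0,0,0.13,0,0,0,0.15,0,0,0,0.16,0]'; python3 -m inch '[0,-0.03,0,0,0,-0.08,0,0,0,-0.13,0,0,0,-0.18,0,0,0,-0.23,0,0,0,-0.28,0,0,0,-0.3,0,0,0,-0.3,0,0]'
python3 - <<'E'
from h import *
import cv2
t=optics.capture('side');cv2.imwrite('pics/s6.png',t)
u=optics.capture('top');cv2.imwrite('pics/t6.png',u)
for n in('case','white_center','amber_center','dish'):
  for c,z in(('side',.0),('top',0)):
    print(n,c,[(d['p'],np.round(atz(c,d['point'],{'case':0,'dish':0}.get(n,.017)),3)) for d in optics.pinpoint(c,n)][:2])
E
```

```text
time_s: 12.38
tool_pos: [0.552, -0.077, 0.0519]
tcp_rot: [1.964, 0.463, -1.964]
wrist_force: [-0.9, 0.2, -0.6]
finger_gap: 0.0238
time_s: 13.0
tool_pos: [0.552, -0.077, 0.0514]
tcp_rot: [1.964, 0.463, -1.964]
wrist_force: [-0.5, -0.4, -0.1]
finger_gap: 0.0457
time_s: 14.0
tool_pos: [0.5524, -0.0771, 0.2135]
tcp_rot: [1.966, 0.462, -1.961]
wrist_force: [0.2, -0.2, 0.2]
finger_gap: 0.0456
time_s: 15.0
tool_pos: [0.5516, -0.3776, 0.211]
tcp_rot: [1.965, 0.462, -1.965]
wrist_force: [-0.4, 1.2, -0.2]
finger_gap: 0.0453
case side [(0.48, array([ 0.555, -0.081,  0.   ])), (0.47, array([0.497, 0.245, 0.   ]))]
case top []
white_center side []
white_center top []
amber_center side [(0.55, array([0.481, 0.241, 0.017]))]
amber_center top [(0.6, array([0.476, 0.25 , 0.017]))]
dish side [(0.76, array([0.499, 0.246, 0.   ]))]
dish top [(0.58, array([0.486, 0.245, 0.   ]))]
```

View pics/s6.png

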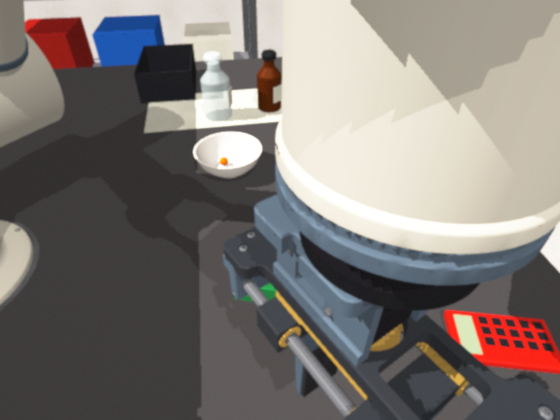

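View pics/t6.png

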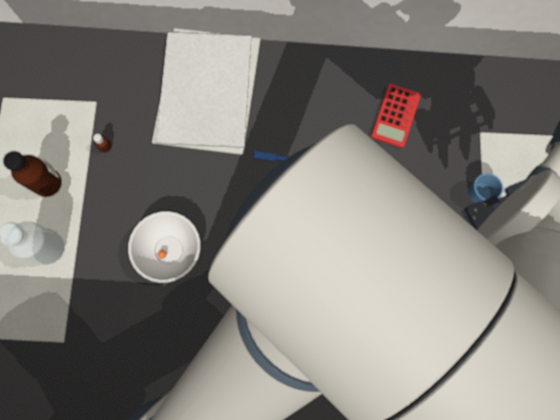

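```bash
python3 -m inch '[-0.03,-0.03,0,0,-0.07,-0.06,0,0,-0.11,-0.09,0,0,-0.15,-0.12,0,0,-0.19,-0.15,0,0,-0.23,-0.18,0,0,-0.26,-0.19,0,0,-0.26,-0.19,0,0]'
python3 - <<'E'
from h import *
import cv2
t=optics.capture('side');cv2.imwrite('pics/s7.png',t)
for n in('case','white_center','amber_center','dish'):
    print(n,[(d['p'],np.round(atz('side',d['point'],{'case':0,'dish':0}.get(n,.017)),3)) for d in optics.pinpoint('side',n)][:2])
E
```

```text
time_s: 16.5
tool_pos: [0.29, -0.5678, 0.2114]
tcp_rot: [1.965, 0.46, -1.966]
wrist_force: [0.2, 0.2, 0.6]
finger_gap: 0.0456
case [(0.56, array([ 0.558, -0.077,  0.   ]))]
white_center [(0.45, array([ 0.534, -0.087,  0.017]))]
amber_center [(0.37, array([0.48 , 0.26 , 0.017]))]
dish [(0.98, array([0.495, 0.242, 0.   ]))]
```

View pics/s7.png

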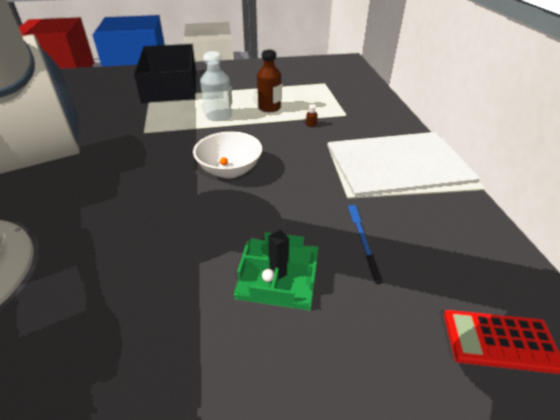

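The side view shows the case upright on the bench around (277, 270), with the white ball beside the post at (267, 275). The amber ball is in the dish at (224, 161), and the arm is clear of everything.

```bash
python3 -c "
from station import workorder;print(workorder.hand_in())"
```

```text
the job is handed in; nothing more can be done
None
```

I got the amber ball into the dish and set the case back on the bench with the white ball still in it, but I did not tip the case. The moves only allow shifts and a turn about the vertical, so the tool cannot tilt. Instead I gripped the post along the amber diagonal, lifted the case and carried it to the dish. There I ran it toward the amber corner at about 0.4 m/s and pulled it back sharply. The ball rolled up its ramp, over the lip and into the dish. If a real 30–40° tilt was required, this run did not do it.

I then lowered the case until the bench took its weight, let go and backed the arm away. I handed in at about 16.6 s.

**Last checks, from the camera images:**
- **Amber ball:** it lies in the dish, about 10–25 mm from the dish centre depending on the estimate.
- **White ball:** it is in the case beside the post, about 25 mm from the case axis.
- **Case:** it stands upright at about (0.555, -0.078).
- **Dish:** it has not moved beyond measurement error. The two cameras differ by about 5–10 mm on its position, the same as at the start.
- **Gripper and force:** I saw no sign of the fingers touching a ball. The highest wrist force shown was about 18 N, as the case met the bench.

**Not confirmed:** in the last top view the arm hid the case, so its upright pose was checked only from the side camera. The hand-in gave no verdict.

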